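# Two-stage cure of resin hatch blocks

## Task

Cure the grey resin hatch blocks: lay every block that is on the bench flat on the curing station's narrow rail, each centred in front of a lamp window of its own, while the shutter is still closed. Then slide the shutter one click to amber and press the timer's red plunger right down to its stop and let it up, slide the shutter on one more click to open and press the plunger down again, and finally slide the shutter back to closed. All blocks must be in place at each press and stay on the rail at the end; leave the other things on the bench where they are.

Things in the scene. Friction and masses are not known exactly. Their poses are not given: they have to be found in the camera images.
- hatch0: light grey resin-cast hatch block for a model, 40 x 40 x 18 mm square slab, both broad faces alike (either may be up), 60 g or so; origin at its centre, z normal to the broad faces, x and y normal to its sides. Starts lying flat on the bench (centre 9 mm up). Three or all four of the four are present
- hatch1: light grey resin-cast hatch block for a model, 40 x 40 x 18 mm square slab, both broad faces alike (either may be up), 60 g or so; origin at its centre, z normal to the broad faces, x and y normal to its sides. Starts lying flat on the bench (centre 9 mm up). Three or all four of the four are present
- hatch2: light grey resin-cast hatch block for a model, 40 x 40 x 18 mm square slab, both broad faces alike (either may be up), 60 g or so; origin at its centre, z normal to the broad faces, x and y normal to its sides. Starts lying flat on the bench (centre 9 mm up). Three or all four of the four are present
- hatch3: light grey resin-cast hatch block for a model, 40 x 40 x 18 mm square slab, both broad faces alike (either may be up), 60 g or so; origin at its centre, z normal to the broad faces, x and y normal to its sides. Starts lying flat on the bench (centre 9 mm up). Three or all four of the four are present
- station: fixed curing station; origin on the bench under the rail's middle, y along the rail, x from rail to lamp box. Rail: narrow bar 20 mm wide (x), 280 mm long, top 22 mm above the bench. White lamp box: x 85 to 165, y -170 to 170, 64 mm high; four violet windows face the rail. Shutter plate: along the box's front, x 79 to 83, up to 62 mm high
- window0 (a point): point on the top of the rail, middle of its width, straight in front of lamp window 0; marked by a blue line across the rail. The four lie 72 mm apart along the rail (station y -108 mm). Axes as the station's
- window1 (a point): point on the top of the rail, middle of its width, straight in front of lamp window 1; marked by a blue line across the rail. The four lie 72 mm apart along the rail (station y -36 mm). Axes as the station's
- window2 (a point): point on the top of the rail, middle of its width, straight in front of lamp window 2; marked by a blue line across the rail. The four lie 72 mm apart along the rail (station y 36 mm). Axes as the station's
- window3 (a point): point on the top of the rail, middle of its width, straight in front of lamp window 3; marked by a blue line across the rail. The four lie 72 mm apart along the rail (station y 108 mm). Axes as the station's
- shutter (a joint): shutter plate, slides along station +y, 0 to 0.048 m, with three spring-clicked stops: 0 closed (dark steel over the windows, tab beside red mark), 0.024 amber (amber panes over the windows, orange mark), 0.048 open (green mark). About 5 N moves it over a click; it pulls itself into a stop from within some 8 mm. Starts closed
- shutter_tab (a point): centre of the top of the shutter's orange grip tab, which stands on top of the lamp box and moves with the plate: 16 mm (station x) by 24 mm (station y), 34 mm tall above the box (its top 99 mm above the bench). Axes as the station's
- plunger (a joint): travel of the timer's spring plunger, 0 = up, 0.010 m = pressed down to its stop (about 5 N there); it springs up again when released
- plunger_top (a point): centre of the top of the plunger's round red head, 36 mm in diameter, 72 mm above the bench when up; it moves down with the plunger
- timer: fixed grey timer box 85 x 85 x 45 mm with the red plunger on top in its middle; origin under its centre
- glue: bystander: white glue bottle with a red cap, diameter 32, height 80 mm; origin at the middle of its underside
- paint_jar: bystander: yellow paint jar with a white lid, diameter 36, height 45 mm; origin at the middle of its underside
- mug: bystander: blue ceramic mug, diameter 76, height 85 mm; origin at the middle of its underside
- spray_can: bystander: red spray can, diameter 56, height 160 mm; origin at the middle of its underside
- screwdriver: bystander: screwdriver lying on the bench
- brush: bystander: brush lying on the bench
- statuette: bystander: small brass statuette, base diameter 50, height 90 mm; origin at the middle of its underside
Things that resemble listed ones, but are neither listed nor needed, are in the scene too. What is shaped like the hatch3 but blue or yellow is not meant.

How it is judged:
On the way, in this order (a step that is already met when the one before it is completed fails the run):
1. all blocks lie on the rail, each in front of a window, with the shutter closed ((horizontal distance between hatch0 and window0 below 0.012 m or horizontal distance between hatch0 and window1 below 0.012 m or horizontal distance between hatch0 and window2 below 0.012 m or horizontal distance between hatch0 and window3 below 0.012 m) and height (world z) of hatch0 between 0.027 and 0.036 m and (angle between hatch0's own z axis and vertical below 0.12 rad or angle between hatch0's own z axis and vertical above 3.02 rad) and (horizontal distance between hatch1 and window0 below 0.012 m or horizontal distance between hatch1 and window1 below 0.012 m or horizontal distance between hatch1 and window2 below 0.012 m or horizontal distance between hatch1 and window3 below 0.012 m) and height (world z) of hatch1 between 0.027 and 0.036 m and (angle between hatch1's own z axis and vertical below 0.12 rad or angle between hatch1's own z axis and vertical above 3.02 rad) and (horizontal distance between hatch2 and window0 below 0.012 m or horizontal distance between hatch2 and window1 below 0.012 m or horizontal distance between hatch2 and window2 below 0.012 m or horizontal distance between hatch2 and window3 below 0.012 m) and height (world z) of hatch2 between 0.027 and 0.036 m and (angle between hatch2's own z axis and vertical below 0.12 rad or angle between hatch2's own z axis and vertical above 3.02 rad) and (horizontal distance between hatch3 and window0 below 0.012 m or horizontal distance between hatch3 and window1 below 0.012 m or horizontal distance between hatch3 and window2 below 0.012 m or horizontal distance between hatch3 and window3 below 0.012 m) and height (world z) of hatch3 between 0.027 and 0.036 m and (angle between hatch3's own z axis and vertical below 0.12 rad or angle between hatch3's own z axis and vertical above 3.02 rad) and value of joint shutter between -0.004 and 0.004 m), for 0.2 s.
2. the shutter rests at the amber stop, plunger up (value of joint shutter between 0.02 and 0.028 m and value of joint plunger below 0.003 m), for 0.3 s.
3. the plunger is pressed to its stop with the shutter at amber and all blocks in place (value of joint plunger above 0.008 m and value of joint shutter between 0.02 and 0.028 m and (horizontal distance between hatch0 and window0 below 0.012 m or horizontal distance between hatch0 and window1 below 0.012 m or horizontal distance between hatch0 and window2 below 0.012 m or horizontal distance between hatch0 and window3 below 0.012 m) and height (world z) of hatch0 between 0.027 and 0.036 m and (angle between hatch0's own z axis and vertical below 0.12 rad or angle between hatch0's own z axis and vertical above 3.02 rad) and (horizontal distance between hatch1 and window0 below 0.012 m or horizontal distance between hatch1 and window1 below 0.012 m or horizontal distance between hatch1 and window2 below 0.012 m or horizontal distance between hatch1 and window3 below 0.012 m) and height (world z) of hatch1 between 0.027 and 0.036 m and (angle between hatch1's own z axis and vertical below 0.12 rad or angle between hatch1's own z axis and vertical above 3.02 rad) and (horizontal distance between hatch2 and window0 below 0.012 m or horizontal distance between hatch2 and window1 below 0.012 m or horizontal distance between hatch2 and window2 below 0.012 m or horizontal distance between hatch2 and window3 below 0.012 m) and height (world z) of hatch2 between 0.027 and 0.036 m and (angle between hatch2's own z axis and vertical below 0.12 rad or angle between hatch2's own z axis and vertical above 3.02 rad) and (horizontal distance between hatch3 and window0 below 0.012 m or horizontal distance between hatch3 and window1 below 0.012 m or horizontal distance between hatch3 and window2 below 0.012 m or horizontal distance between hatch3 and window3 below 0.012 m) and height (world z) of hatch3 between 0.027 and 0.036 m and (angle between hatch3's own z axis and vertical below 0.12 rad or angle between hatch3's own z axis and vertical above 3.02 rad)), for 0.1 s.
4. the shutter rests at the open stop, plunger up (value of joint shutter between 0.044 and 0.052 m and value of joint plunger below 0.003 m), for 0.3 s.
5. the plunger is pressed to its stop with the shutter open and all blocks in place (value of joint plunger above 0.008 m and value of joint shutter between 0.044 and 0.052 m and (horizontal distance between hatch0 and window0 below 0.012 m or horizontal distance between hatch0 and window1 below 0.012 m or horizontal distance between hatch0 and window2 below 0.012 m or horizontal distance between hatch0 and window3 below 0.012 m) and height (world z) of hatch0 between 0.027 and 0.036 m and (angle between hatch0's own z axis and vertical below 0.12 rad or angle between hatch0's own z axis and vertical above 3.02 rad) and (horizontal distance between hatch1 and window0 below 0.012 m or horizontal distance between hatch1 and window1 below 0.012 m or horizontal distance between hatch1 and window2 below 0.012 m or horizontal distance between hatch1 and window3 below 0.012 m) and height (world z) of hatch1 between 0.027 and 0.036 m and (angle between hatch1's own z axis and vertical below 0.12 rad or angle between hatch1's own z axis and vertical above 3.02 rad) and (horizontal distance between hatch2 and window0 below 0.012 m or horizontal distance between hatch2 and window1 below 0.012 m or horizontal distance between hatch2 and window2 below 0.012 m or horizontal distance between hatch2 and window3 below 0.012 m) and height (world z) of hatch2 between 0.027 and 0.036 m and (angle between hatch2's own z axis and vertical below 0.12 rad or angle between hatch2's own z axis and vertical above 3.02 rad) and (horizontal distance between hatch3 and window0 below 0.012 m or horizontal distance between hatch3 and window1 below 0.012 m or horizontal distance between hatch3 and window2 below 0.012 m or horizontal distance between hatch3 and window3 below 0.012 m) and height (world z) of hatch3 between 0.027 and 0.036 m and (angle between hatch3's own z axis and vertical below 0.12 rad or angle between hatch3's own z axis and vertical above 3.02 rad)), for 0.1 s.
At the end, for the whole second after the job is handed in: the shutter is back at closed (within 4 mm), the plunger is up, and every block rests flat (within 0.12 rad) on the rail, its centre within 12 mm of a window's mark (all of step 1 and value of joint plunger below 0.003 m and linear speed of each of hatch0, hatch1, hatch2, hatch3 below 0.02 m/s); the robot touches nothing.
It fails at once if another thing on the bench is moved more than 5 cm (distance of any of glue, paint_jar, mug, spray_can, screwdriver, brush, statuette from where it was at the start of the episode above 0.05 m).
Of hatch0, hatch1, hatch2, hatch3 only 3 to 4 are there at a start; the rules pass over those that are not, and their reading is None.
At some moment in a run one of hatch0, hatch1, hatch2, hatch3 may be knocked a few centimetres aside while the robot is not near it.
Once in a run the grip may slacken for a moment while it holds something.
It also fails if it takes over 210 s, if anything falls off the work surface, if the arm or the gripper's body presses on something with over 40 N, if the wrist force passes 120 N, or if a joint passes its speed limit or range.

## Robot

A 7-joint arm with a two-finger parallel gripper is mounted at the origin on the work surface. World frame = base frame: x ahead of the robot, y to its left, z up, the work surface at z = 0. Lengths are in m, angles in rad, forces in N, time in s.
With the tool pointing down it reaches from about 0.4 to 0.85 m from the base axis. Payload 10.4 kg.
Tool frame: the origin (TCP) lies midway between the tips of the shut fingers; the grasp point (between the pads) lies 19 mm behind it; z points along the fingers, y is the line along which they close (so a half turn about z gives the same grasp; the last joint's range is limited). The gripper opens to 87 mm and grips with 3 to 60 N. Pads are 19 mm wide; open, the fingers measure 117 mm over their backs; the gripper's body (75 mm by 190 mm) begins 51 mm behind the grasp point.
Start: joints at [1.323, 0.332, -0.065, 1.46, 0.022, 1.35, -0.088], TCP at [0.139, -0.609, 0.199] pointing down, gripper open.
Joint ranges: [-2.6, 2.6], [-0.5, 2.12], [-1.47, 1.34], [0.16, 2.42], [-1.27, 4.41], [0.06, 2.06], [-2.6, 2.6]. Speed limits (rad/s): [2.22, 2.22, 2.79, 2.79, 3.14, 3.14, 3.14].

## Interface

Orientations are given as a unit quaternion [x, y, z, w].
In Python, from bench import r gives the robot as it stands.
- The arm moves only by the tool move_arm, never from a script. Its argument "targets" is a list of rows, each a list of 3 entries, a list of its own where there are three numbers: the shift along the tool's x, y, z in cm, then the turn, a rotation vector about the tool's x, y, z in rad, then the opening in per cent of the stroke, from 0 (shut) to 100 (fully open). In form: [[[x, y, z], [wx, wy, wz], gripper], ...]. A call has 1 to 20 rows; each row shifts and turns the commanded pose from where the row before left it, along the tool's axes as they then stand; what a row does not reach is not made up. A row lasts 1/8 s, in which the tool goes at most 62.5 mm and 10.7 degrees, less where a joint would pass 70% of its speed; a pose out of reach is approached as far as the arm can. A call with a gripper value outside its range is refused whole. The fingers move at their own pace and stop on an object; "grip_force" is the grip in N (left out, the last holds). Time passes only in rows, so rows that do not move let the fingers close. It gives the time, the measured TCP pose, the force, the opening and the grip force at its end, in the units of the state.
- r.read_state(): the state, without advancing time (a new reading comes with each control period).
- r.camera(name): name is "side" or "top" or "wrist"; returns a dict with "image" (400x640x3 uint8, blue, green, red), "vertical_fov" (degrees; the focal length in pixels is half the picture's height over the tangent of half this angle, whatever the lens; pixels are square), "cx", "cy" (the principal point, pixels), "k1" (the pictures are not rectified: a ray, as slopes to the right and down, at radius r is drawn at 1 + k1 r^2 times it, then the intrinsics apply), "cam_to_world" (4x4, takes a point from camera to world coordinates). Camera axes: x right, y down, z forward; pixel columns grow to the right and rows downward; lengths in m; the calibration is good to about 2 mm. A picture is of the moment at which its call begins. There is no depth.
- r.close_job(): hands the job in; it is judged then, once.
The state is a dict: "time": time; "joint_positions": joint angles; "joint_vel": joint speeds; "joint_torque": joint torques, N m; "ee_pos": TCP position; "eef_rot": TCP orientation; "ft_force": force on the tool from outside, world axes, zero at the start; "torque": the same for the moment, N m; "width": finger opening in m; "grip_force": force on a finger pad.
Only numpy, scipy, OpenCV 4.12 (cv2) and the standard library are available. Lean on these libraries where they do the work, as an engineer would, in place of code of your own. Each camera call takes 0.05 s, during which the arm holds its last target. There are 200 camera calls.

## Working session

There is one attempt and no reset: what is moved stays moved. The work goes in short steps, Python scripts to look and compute and a tool call to move; the robot and the scene stay as the last step left them, time stands still between calls to the robot, and variables do not carry over. Pictures are saved under pics/ and viewed, at most 14 in all, crops included, and the job is handed in when it is done.

Besides the shell and the picture viewer there is one more tool, called after "Emit:" by a JSON object that holds its "method" and its "body", one argument or row to a line. move_arm: Moves the arm, as the interface text tells. Its arguments: {"type":"object","properties":{"targets":{"type":"array"},"grip_force":{"type":"number"}},"required":["targets"]}

```bash
ls; mkdir -p pics; cat > h.py <<'E'
import numpy as np, cv2
from bench import r
from scipy.spatial.transform import Rotation as R
def cam(n,save=None):
    c=r.camera(n)
    if save: cv2.imwrite('pics/'+save,c['image'])
    return c
def K(c):
    f=200/np.tan(np.radians(c['vertical_fov'])/2)
    return np.array([[f,0,c['cx']],[0,f,c['cy']],[0,0,1.]]),np.array([c['k1'],0,0,0.])
def ray(c,px):
    k,d=K(c); p=cv2.undistortPoints(np.array(px,float).reshape(-1,1,2),k,d).reshape(-1,2)
    T=np.array(c['cam_to_world']); v=np.c_[p,np.ones(len(p))]@T[:3,:3].T
    return T[:3,3],v
def onz(c,px,z):
    o,v=ray(c,px); return o+v*((z-o[2])/v[:,2])[:,None]
def proj(c,P):
    k,d=K(c); T=np.linalg.inv(np.array(c['cam_to_world']))
    return cv2.projectPoints(np.array(P,float).reshape(-1,1,3),cv2.Rodrigues(T[:3,:3])[0],T[:3,3],k,d)[0].reshape(-1,2)
E
python3 - <<'E'
from h import *
for n in('top','side'):
    c=cam(n,n+'0.png'); print(n,c['vertical_fov'],np.round(c['cam_to_world'],3).tolist())
s=r.read_state();print({k:np.round(v,3).tolist() for k,v in s.items()})
E
```

```text
pics
top 46.42886678225068 [[-0.029, -0.984, 0.176, 0.344], [-1.0, 0.028, -0.011, -0.006], [0.006, -0.176, -0.984, 1.368], [0.0, 0.0, 0.0, 1.0]]
side 48.08859306037731 [[-0.753, -0.317, 0.576, -0.164], [-0.657, 0.377, -0.652, 0.832], [-0.01, -0.87, -0.493, 0.707], [0.0, 0.0, 0.0, 1.0]]
{'time': 0.1, 'joint_positions': [1.323, 0.333, -0.065, 1.461, 0.022, 1.35, -0.089], 'joint_vel': [0.001, -0.002, 0.001, -0.002, 0.002, -0.001, 0.001], 'joint_torque': [0.002, -62.454, 0.025, -39.071, -0.061, 0.037, 0.0], 'ee_pos': [0.139, -0.609, 0.199], 'eef_rot': [0.994, 0.112, -0.0, -0.001], 'ft_force': [0.498, 0.522, -0.334], 'torque': [0.048, 0.04, 0.015], 'grip_force': 0.0, 'width': 0.087}
```

View pics/top0.png

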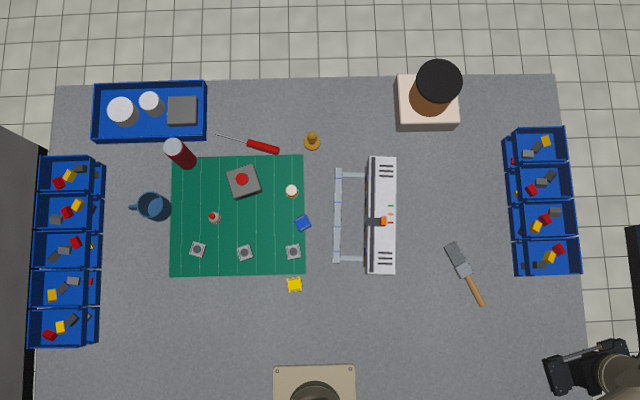

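View pics/side0.png

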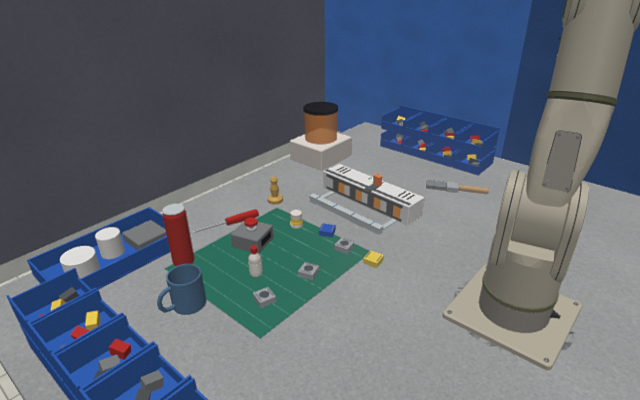

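The top view shows three grey blocks on the mat at (197,250), (245,252) and (293,252). The rail is at about x=338, the box at 382, the tab at (383,221) and the timer plunger at (242,180).

```bash
python3 - <<'E'
from h import *
c=cam('top'); im=c['image']
cv2.imwrite('pics/top_crop.png',cv2.resize(im[140:290,165:410],None,fx=3.2,fy=3.2,interpolation=cv2.INTER_CUBIC))
hsv=cv2.cvtColor(im,cv2.COLOR_BGR2HSV)
# blocks: non-green on mat
for n,(x,y) in {'b0':(197,250),'b1':(245,252),'b2':(293,252)}.items():
    m=np.zeros(im.shape[:2],np.uint8); m[y-18:y+19,x-18:x+19]=(hsv[y-18:y+19,x-18:x+19,1]<70)
    m=(m&(hsv[...,2]>120))*255
    if n=='b2': m[:,303:]=0
    cs=max(cv2.findContours(m,0,2)[0],key=cv2.contourArea)
    P=onz(c,cs.reshape(-1,2),.018)[:,:2].astype(np.float32)
    print(n,cv2.minAreaRect(P))
def blob(name,lo,hi,box,z):
    x0,y0,x1,y1=box; m=cv2.inRange(hsv,lo,hi); mm=np.zeros_like(m); mm[y0:y1,x0:x1]=m[y0:y1,x0:x1]
    cs=max(cv2.findContours(mm,0,2)[0],key=cv2.contourArea); M=cv2.moments(cs)
    p=(M['m10']/M['m00'],M['m01']/M['m00']); print(name,np.round(p,1),cv2.boundingRect(cs),onz(c,p,z).round(4))
blob('plunger',(0,150,80),(8,255,255),(230,165,256,195),.072)
blob('tab',(5,150,120),(20,255,255),(365,212,390,230),.099)
# rail corners, box corners
m=cv2.inRange(hsv,(95,25,140),(115,120,255)); mm=np.zeros_like(m); mm[160:270,330:345]=m[160:270,330:345]
cs=np.vstack(cv2.findContours(mm,0,2)[0]).reshape(-1,2); print('rail',cv2.minAreaRect(onz(c,cs,.022)[:,:2].astype(np.float32)),len(cs))
print('box',onz(c,[(372,156),(396,156),(396,273),(369,274)],.064).round(3))
E
```

```text
b0 ((0.4488593637943268, 0.3286842405796051), (0.038171760737895966, 0.04035165160894394), 72.06876373291016)
b1 ((0.4361024498939514, 0.19197691977024078), (0.03945159539580345, 0.03941313177347183), 16.988189697265625)
b2 ((0.4352538585662842, 0.05092092603445053), (0.040150031447410583, 0.04108386114239693), 9.660052299499512)
plunger [241.4 178.4] (236, 173, 12, 12) [[0.6421 0.1906 0.072 ]]
tab [383.  220.5] (381, 217, 5, 8) [[ 0.5064 -0.202   0.099 ]]
rail ((0.5254067182540894, -0.07958700507879257), (0.02091011218726635, 0.2499881386756897), 85.65922546386719) 32
box [[ 0.7   -0.186  0.064]
 [ 0.698 -0.256  0.064]
 [ 0.363 -0.236  0.064]
 [ 0.363 -0.161  0.064]]
```

View pics/top_crop.png

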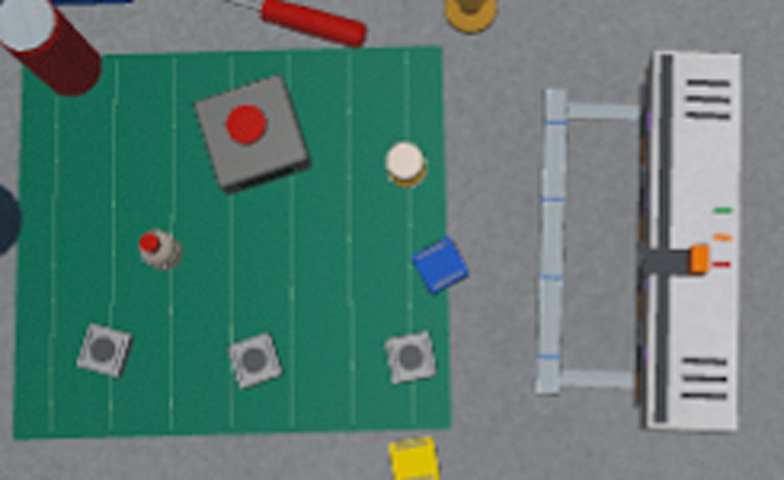

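```bash
cat >> h.py <<'E'
def goto(*tg):
    """tg: (x,y,z,yawdeg of tool x). prints total tool-frame shift (cm) at the yaw before turning, and the turn"""
    s=r.read_state(); p=np.array(s['ee_pos']); Q=R.from_quat(s['eef_rot']).as_matrix(); yaw=np.arctan2(Q[1,0],Q[0,0])
    print('at',p.round(4),'yaw',np.degrees(yaw).round(1),'tilt',Q[:,2].round(4),'w',round(s['width'],4),'gf',round(float(s['grip_force']),1),'F',np.round(s['ft_force'],1),'t',s['time'])
    for t in tg:
        y2=np.radians(t[3]); d=np.array(t[:3])-p
        def T(a): X=np.array([np.cos(a),np.sin(a),0]);Y=np.array([np.sin(a),-np.cos(a),0]);return np.array([X@d,Y@d,-d[2]])*100
        w=-((y2-yaw+np.pi/2)%np.pi-np.pi/2)
        print(' to',np.round(t,4),'shift old yaw',T(yaw).round(2),'new yaw',T(y2).round(2),'wz',w.round(3))
        p=np.array(t[:3]);yaw=yaw-w
E
python3 - <<'E'
from h import *
c=cam('top')
px=np.array([(556,88),(556,122),(553,199),(551,277),(548,356),(547,394)])/3.2+[165,140]-.35
P=onz(c,px,.022)[:,:2]; print(P.round(4))
d=P[4]-P[1]; print(np.degrees(np.arctan2(d[1],d[0])),np.linalg.norm(np.diff(P,axis=0),axis=1))
goto((.45,-.35,.2,12.8),(.435,.051,.16,9.7),(.435,.051,.004,9.7))
E
```

```text
[[ 0.6797 -0.0899]
 [ 0.6473 -0.0886]
 [ 0.5752 -0.0832]
 [ 0.5035 -0.0787]
 [ 0.4321 -0.0734]
 [ 0.3982 -0.0712]]
175.94488281126516 [0.03235244 0.07233746 0.07189474 0.07158136 0.03399134]
at [ 0.1393 -0.609   0.1989] yaw 12.9 tilt [-2.e-04  8.e-04 -1.e+00] w 0.087 gf 0.0 F [ 0.8  0.2 -0.5] t 0.2
 to [ 0.45 -0.35  0.2  12.8 ] shift old yaw [ 36.06 -18.32  -0.11] new yaw [ 36.04 -18.38  -0.11] wz 0.001
 to [0.435 0.051 0.16  9.7  ] shift old yaw [  7.42 -39.44   4.  ] new yaw [  5.28 -39.78   4.  ] wz 0.054
 to [4.35e-01 5.10e-02 4.00e-03 9.70e+00] shift old yaw [ 0.   0.  15.6] new yaw [ 0.   0.  15.6] wz -0.0
```

Emit:
{"method": "move_arm", "body": {
  "targets": [
    [[3.6,-1.83,0],[0,0,0],100],
    [[3.6,-1.83,0],[0,0,0],100],
    [[3.6,-1.83,0],[0,0,0],100],
    [[3.6,-1.83,0],[0,0,0],100],
    [[3.6,-1.83,0],[0,0,0],100],
    [[3.6,-1.83,0],[0,0,0],100],
    [[3.6,-1.83,0],[0,0,0],100],
    [[3.6,-1.83,0],[0,0,0],100],
    [[3.6,-1.83,0],[0,0,0],100],
    [[3.6,-1.83,0],[0,0,0],100],
    [[0.92,-4.93,0],[0,0,0],100],
    [[0.92,-4.93,0],[0,0,0],100],
    [[0.92,-4.93,0],[0,0,0],100],
    [[0.92,-4.93,0],[0,0,0],100],
    [[0.92,-4.93,0],[0,0,0],100],
    [[0.92,-4.93,1],[0,0,0],100],
    [[0.92,-4.93,1],[0,0,0],100],
    [[0.92,-4.93,1],[0,0,0],100],
    [[0,0,1],[0,0,0.054],100],
    [[0,0,0],[0,0,0],100]
  ]
}}

```text
time: 2.7
ee_pos: [0.4327, 0.0503, 0.1588]
eef_rot: [0.996, 0.086, -0.001, 0.0]
ft_force: [-0.5, 0.7, -0.1]
width: 0.0867
grip_force: 0.0
```

```bash
python3 - <<'E'
from h import *
c=cam('wrist','w1.png'); print(c['vertical_fov'],np.round(c['cam_to_world'],3).tolist())
goto((.435,.051,.004,9.7))
cam('top','t1.png')
E
```

```text
61.99481151042343 [[0.171, -0.946, -0.274, 0.508], [-0.985, -0.165, -0.047, 0.063], [-0.001, 0.278, -0.96, 0.345], [0.0, 0.0, 0.0, 1.0]]
at [0.4331 0.0499 0.1593] yaw 9.8 tilt [-6.e-04 -2.e-04 -1.e+00] w 0.0868 gf 0.0 F [-0.3 -0.   1. ] t 2.75
 to [4.35e-01 5.10e-02 4.00e-03 9.70e+00] shift old yaw [ 0.2  -0.08 15.53] new yaw [ 0.2  -0.08 15.53] wz 0.002
```

View pics/w1.png

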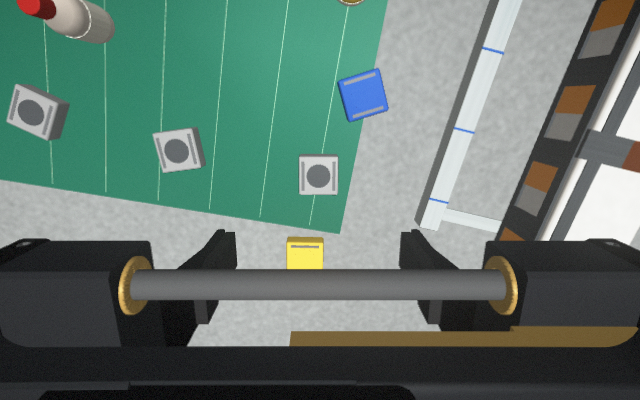

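The wrist view shows the target block at (318,175), the others at (177,150) and (33,110), and rail marks at (438,201), (463,130) and (493,50). The fingertips will straddle the block.

```bash
cat >> h.py <<'E'
def quad(c,px,z=.018,w=30,name=''):
    im=c['image'];hsv=cv2.cvtColor(im,cv2.COLOR_BGR2HSV);x,y=[int(v) for v in px]
    m=np.zeros(im.shape[:2],np.uint8); sl=np.s_[max(0,y-w):y+w+1,max(0,x-w):x+w+1]
    m[sl]=((hsv[sl][...,1]<60)&(hsv[sl][...,2]>150))*255
    cs=max(cv2.findContours(m,0,2)[0],key=cv2.contourArea)
    P=onz(c,cs.reshape(-1,2)+0.,z)[:,:2].astype(np.float32); print(name,np.round(np.hstack([np.array(v).ravel() for v in cv2.minAreaRect(P)]),4))
def marks(c,box):
    x0,y0,x1,y1=box; hsv=cv2.cvtColor(c['image'],cv2.COLOR_BGR2HSV)
    m=cv2.inRange(hsv,(100,110,110),(125,255,255)); mm=np.zeros_like(m); mm[y0:y1,x0:x1]=m[y0:y1,x0:x1]
    for q in cv2.findContours(mm,0,2)[0]:
        if cv2.contourArea(q)>3:
            a=cv2.minAreaRect(q)[0]; print('mark',np.round(a,1),onz(c,a,.022)[0,:2].round(4))
E
python3 - <<'E'
from h import *
c=cam('wrist')
for p in((318,175),(177,150),(33,110)): quad(c,p,name=p)
marks(c,(425,0,520,220))
E
```

```text
(318, 175) [0.4354 0.0505 0.0381 0.0392 9.8182]
(177, 150) [ 0.4364  0.1917  0.0399  0.0393 17.5431]
(33, 110) [4.49000e-01 3.28400e-01 3.87000e-02 3.91000e-02 7.26462e+01]
mark [437.  200.6] [ 0.4316 -0.0734]
mark [462.5 130.5] [ 0.5035 -0.0785]
mark [490.9  50.8] [ 0.5755 -0.083 ]
```

Emit:
{"method": "move_arm", "body": {
  "targets": [
    [[0.2,-0.05,3.5],[0,0,0],100],
    [[0,0,3.5],[0,0,0],100],
    [[0,0,3.5],[0,0,0],100],
    [[0,0,3],[0,0,0],100],
    [[0,0,1.5],[0,0,0],100],
    [[0,0,0.5],[0,0,0],100],
    [[0,0,0],[0,0,0],0],
    [[0,0,0],[0,0,0],0],
    [[0,0,0],[0,0,0],0],
    [[0,0,0],[0,0,0],0],
    [[0,0,0],[0,0,0],0],
    [[0,0,0],[0,0,0],0]
  ],
  "grip_force": 25
}}

```text
time: 4.35
ee_pos: [0.4352, 0.051, 0.0044]
eef_rot: [0.996, 0.085, 0.0, 0.0]
ft_force: [-0.7, 0.2, -0.4]
width: 0.0354
grip_force: 0.0
```

```bash
python3 - <<'E'
from h import *
goto((.435,.051,.10,9.7),(.4317,-.0734,.10,-4.06),(.4317,-.0734,.027,-4.06))
E
```

```text
at [0.4352 0.051  0.0044] yaw 9.8 tilt [ 1.e-04 -1.e-04 -1.e+00] w 0.0354 gf 0.0 F [-0.7  0.2 -0.4] t 4.35
 to [0.435 0.051 0.1   9.7  ] shift old yaw [-0.02 -0.   -9.56] new yaw [-0.02 -0.   -9.56] wz 0.002
 to [ 0.4317 -0.0734  0.1    -4.06  ] shift old yaw [-2.42 12.21 -0.  ] new yaw [ 0.55 12.43 -0.  ] wz 0.24
 to [ 0.4317 -0.0734  0.027  -4.06  ] shift old yaw [0.  0.  7.3] new yaw [0.  0.  7.3] wz -0.0
```

```bash
python3 - <<'E'
from h import *
c=cam('wrist'); c2=cam('side'); 
a=c['image'][120:350,150:480]; b=cv2.resize(c2['image'][200:300,270:400],None,fx=3,fy=3)
o=np.zeros((max(a.shape[0],300),330+390,3),np.uint8); o[:a.shape[0],:330]=a; o[:300,330:]=b; cv2.imwrite('pics/w2.png',o); goto()
E
```

```text
at [0.4352 0.051  0.0043] yaw 9.8 tilt [-0.e+00 -1.e-04 -1.e+00] w 0.0268 gf 0.0 F [-0.2  0.7  0.1] t 4.45
```

View pics/w2.png

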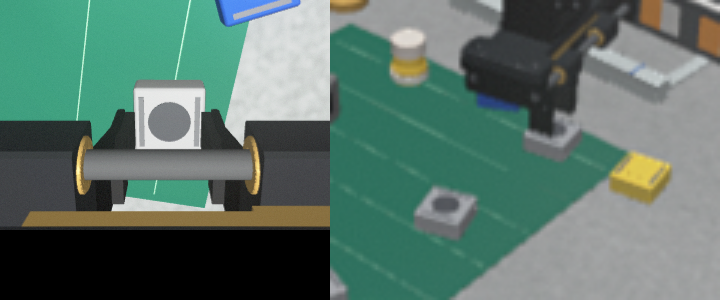

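Emit:
{"method": "move_arm", "body": {
  "targets": [
    [[0,0,0],[0,0,0],0],
    [[0,0,0],[0,0,0],0],
    [[0,0,0],[0,0,0],0],
    [[0,0,0],[0,0,0],0]
  ]
}}

```text
time: 4.95
ee_pos: [0.4352, 0.051, 0.0043]
eef_rot: [0.996, 0.085, 0.0, 0.0]
ft_force: [0.6, 0.0, -0.3]
width: 0.001
grip_force: 0.0
```

```bash
python3 - <<'E'
from h import *
goto()
c=cam('wrist'); c2=cam('side'); 
a=c['image'][120:350,150:480]; b=cv2.resize(c2['image'][200:300,270:400],None,fx=3,fy=3)
o=np.zeros((max(a.shape[0],300),330+390,3),np.uint8); o[:a.shape[0],:330]=a; o[:300,330:]=b; cv2.imwrite('pics/w3.png',o); goto()
E
```

```text
at [0.4352 0.051  0.0043] yaw 9.8 tilt [ 1.e-04 -1.e-04 -1.e+00] w 0.001 gf 0.0 F [ 0.6  0.  -0.3] t 4.95
at [0.4352 0.051  0.0043] yaw 9.8 tilt [ 0.e+00 -1.e-04 -1.e+00] w 0.0006 gf 0.0 F [-0.5 -0.9 -0.2] t 5.05
```

View pics/w3.png

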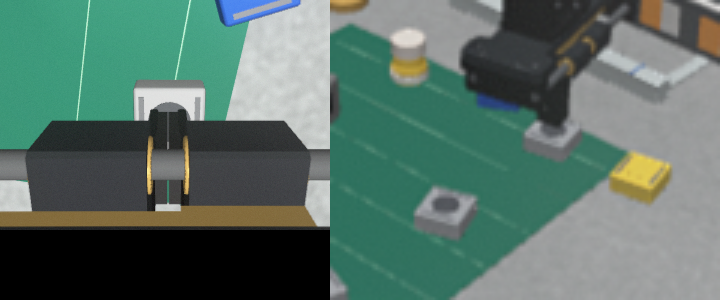

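```bash
python3 - <<'E'
from h import *
c2=cam('side'); c=cam('wrist')
for z in(.0043,.018,.03,.05): print(z,((proj(c2,(.4352,.051,z))-[270,200])*3+[330,0]).round(0),(proj(c,(.4352,.051,z))-[150,120]).round(0))
quad(c2,(344,243),.018,25)
im=cv2.resize(c2['image'][205:260,315:370],None,fx=8,fy=8,interpolation=cv2.INTER_CUBIC)
cv2.imwrite('pics/s4.png',im)
for z in(.0043,.018,.03): print(((proj(c2,(.4352,.051,z))-[315,205])*8).round())
E
```

```text
0.0043 [[551. 140.]] [[168. 111.]]
0.018 [[551. 127.]] [[168. 121.]]
0.03 [[551. 116.]] [[168. 130.]]
0.05 [[552.  97.]] [[168. 149.]]
 [4.25400e-01 2.90000e-03 6.29000e-02 1.18100e-01 3.54386e+01]
[[228. 332.]]
[[229. 298.]]
[[230. 269.]]
```

View pics/s4.png

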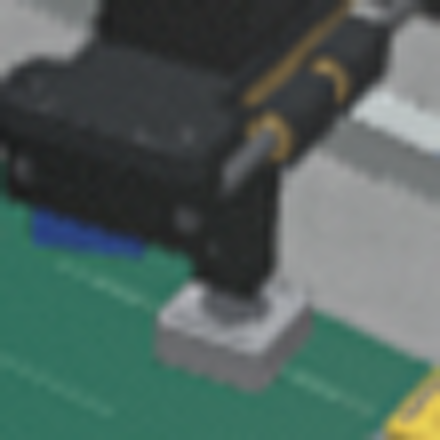

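```bash
python3 - <<'E'
from h import *
c=cam('wrist'); s=r.read_state(); Q=R.from_quat(s['eef_rot']).as_matrix(); p=np.array(s['ee_pos'])
for dz in(0,-.016,-.03):
  for dx in(-.0095,.0095): print(dz,dx,[proj(c,p+Q@np.array([dx,y,dz])).round(0)[0].tolist() for y in(-.0435,.0435)])
T=np.array(c['cam_to_world']); print(Q.T@(T[:3,3]-p))
goto((.435,.051,.06,9.7))
E
```

```text
0 -0.0095 [[246.0, 246.0], [389.0, 246.0]]
0 0.0095 [[244.0, 216.0], [391.0, 216.0]]
-0.016 -0.0095 [[240.0, 258.0], [395.0, 258.0]]
-0.016 0.0095 [[238.0, 226.0], [398.0, 226.0]]
-0.03 -0.0095 [[234.0, 270.0], [401.0, 270.0]]
-0.03 0.0095 [[232.0, 236.0], [404.0, 237.0]]
[ 7.61105273e-02  7.35377330e-06 -1.85797116e-01]
at [0.4352 0.051  0.0043] yaw 9.8 tilt [ 0.e+00 -1.e-04 -1.e+00] w 0.0002 gf 0.0 F [ 0.   0.4 -0.3] t 5.2
 to [0.435 0.051 0.06  9.7  ] shift old yaw [-0.02  0.   -5.57] new yaw [-0.02  0.   -5.57] wz 0.002
```

Comparing the finger corners with the calibration, the real fingertips sit about 20 mm behind the reported TCP. The fingers closed just above the block, so I'll open, go lower and watch the force.

Emit:
{"method": "move_arm", "body": {
  "targets": [
    [[0,0,0],[0,0,0],100],
    [[0,0,0],[0,0,0],100],
    [[0,0,0],[0,0,0],100],
    [[0,0,0],[0,0,0],100],
    [[0,0,0],[0,0,0],100],
    [[0,0,0],[0,0,0],100],
    [[0,0,0],[0,0,0],100],
    [[0,0,0.4],[0,0,0],100],
    [[0,0,0.4],[0,0,0],100],
    [[0,0,0.4],[0,0,0],100],
    [[0,0,0],[0,0,0],100]
  ]
}}

```text
time: 6.58
ee_pos: [0.4349, 0.0511, -0.0081]
eef_rot: [0.996, 0.085, -0.0, -0.0]
ft_force: [-1.1, -0.2, 0.2]
width: 0.0864
grip_force: 0.0
```

Emit:
{"method": "move_arm", "body": {
  "targets": [
    [[0,0,0.3],[0,0,0],100],
    [[0,0,0.2],[0,0,0],100],
    [[0,0,0],[0,0,0],0],
    [[0,0,0],[0,0,0],0],
    [[0,0,0],[0,0,0],0],
    [[0,0,0],[0,0,0],0],
    [[0,0,0],[0,0,0],0],
    [[0,0,0],[0,0,0],0],
    [[0,0,0],[0,0,0],0],
    [[0,0,0],[0,0,0],0]
  ],
  "grip_force": 25
}}

```text
time: 7.82
ee_pos: [0.4352, 0.051, -0.0126]
eef_rot: [0.996, 0.085, 0.0, 0.0]
ft_force: [0.2, 0.5, 0.9]
width: 0.0398
grip_force: 25.0
```

```bash
python3 - <<'E'
from h import *
goto((.435,.051,.08,9.7),(.4317,-.0734,.08,-4.06),(.4317,-.0734,.011,-4.06))
E
```

```text
at [ 0.4352  0.051  -0.0126] yaw 9.8 tilt [ 1.e-04 -1.e-04 -1.e+00] w 0.0398 gf 25.0 F [0.2 0.5 0.9] t 7.825
 to [0.435 0.051 0.08  9.7  ] shift old yaw [-0.02 -0.   -9.26] new yaw [-0.02 -0.   -9.26] wz 0.002
 to [ 0.4317 -0.0734  0.08   -4.06  ] shift old yaw [-2.42 12.21 -0.  ] new yaw [ 0.55 12.43 -0.  ] wz 0.24
 to [ 0.4317 -0.0734  0.011  -4.06  ] shift old yaw [0.  0.  6.9] new yaw [0.  0.  6.9] wz -0.0
```

Emit:
{"method": "move_arm", "body": {
  "targets": [
    [[0,0,-2],[0,0,0],0],
    [[0,0,-3.5],[0,0,0],0],
    [[0,0,-3.76],[0,0,0],0],
    [[-0.6,3.05,0],[0,0,0],0],
    [[-0.6,3.05,0],[0,0,0],0],
    [[-0.6,3.05,0],[0,0,0],0],
    [[-0.6,3.05,0],[0,0,0],0],
    [[0,0,0],[0,0,0.12],0],
    [[0,0,2],[0,0,0.12],0],
    [[0,0,3],[0,0,0],0],
    [[0,0,0],[0,0,0],0]
  ]
}}

```text
time: 9.2
ee_pos: [0.4306, -0.0728, 0.0284]
eef_rot: [0.999, -0.034, -0.002, -0.001]
ft_force: [-0.7, 0.1, 0.1]
width: 0.04
grip_force: 25.0
```

```bash
python3 - <<'E'
from h import *
goto((.4317,-.0734,.0105,-4.06))
c=cam('wrist','w5.png');marks(c,(0,0,640,250))
E
```

```text
at [ 0.4306 -0.0728  0.0284] yaw -3.9 tilt [-0.0038  0.0012 -1.    ] w 0.04 gf 25.0 F [-0.7  0.1  0.1] t 9.2
 to [ 0.4317 -0.0734  0.0105 -4.06  ] shift old yaw [0.12 0.05 1.79] new yaw [0.12 0.05 1.79] wz 0.002
mark [319. 105.] [ 0.5033 -0.0785]
mark [139.6  88.7] [0.5185 0.0191]
```

View pics/w5.png

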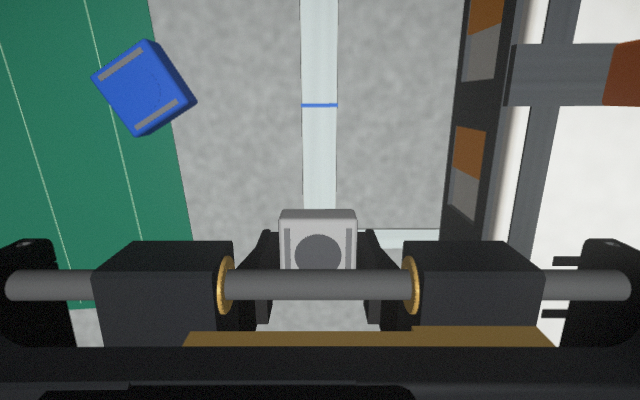

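The block is held squarely over the rail at (318,250), with the next mark at (319,105).

Emit:
{"method": "move_arm", "body": {
  "targets": [
    [[0.08,0.02,1.0],[0,0,0],0],
    [[0,0,0.7],[0,0,0],0],
    [[0,0,0.1],[0,0,0],0],
    [[0,0,0],[0,0,0],0],
    [[0,0,0],[0,0,0],80],
    [[0,0,0],[0,0,0],80],
    [[0,0,0],[0,0,0],80],
    [[0,0,0],[0,0,0],80],
    [[0,0,-1],[0,0,0],100],
    [[0,0,-4],[0,0,0],100],
    [[0,0,-4],[0,0,0],100]
  ]
}}

```text
time: 10.62
ee_pos: [0.4329, -0.0732, 0.1035]
eef_rot: [0.999, -0.034, -0.0, -0.0]
ft_force: [1.2, -0.5, 0.9]
width: 0.0856
grip_force: 0.0
```

```bash
cat >> h.py <<'E'
def blocks(c,lst):
    for x,y,z in lst:
        p=proj(c,(x,y,z))[0]; print(p.round(),end=' ')
        try: quad(c,p,z,30)
        except Exception as e: print(e)
E
python3 - <<'E'
from h import *
goto((.449,.3284,.08,-17.4),(.449,.3284,-.013,-17.4),(.436,.1918,.08,17.3),(.436,.1918,-.013,17.3))
c=cam('wrist'); blocks(c,[(.4317,-.0734,.04)])
c=cam('top'); blocks(c,[(.4365,.1919,.018),(.449,.3284,.018)])
E
```

```text
at [ 0.4329 -0.0732  0.1035] yaw -3.9 tilt [-1.e-04  4.e-04 -1.e+00] w 0.0856 gf 0.0 F [ 1.2 -0.5  0.9] t 10.625
 to [  0.449    0.3284   0.08   -17.4   ] shift old yaw [ -1.15 -40.18   2.35] new yaw [-10.47 -38.81   2.35] wz 0.235
 to [ 4.490e-01  3.284e-01 -1.300e-02 -1.740e+01] shift old yaw [0.  0.  9.3] new yaw [0.  0.  9.3] wz -0.0
 to [ 0.436   0.1918  0.08   17.3   ] shift old yaw [ 2.84 13.42 -9.3 ] new yaw [-5.3  12.66 -9.3 ] wz -0.606
 to [ 4.360e-01  1.918e-01 -1.300e-02  1.730e+01] shift old yaw [0.  0.  9.3] new yaw [0.  0.  9.3] wz -0.0
[318. 202.]  [ 4.31700e-01 -7.33000e-02  4.83000e-02  4.92000e-02  8.60993e+01]
[244. 252.]  [4.2420e-01 1.8870e-01 1.0100e-02 3.4500e-02 1.8486e+01]
[197. 249.]  [4.36900e-01 3.31000e-01 3.34000e-02 9.90000e-03 7.05191e+01]
```

Emit:
{"method": "move_arm", "body": {
  "targets": [
    [[-0.24,-4.41,0],[0,0,0],100],
    [[-0.24,-4.41,0],[0,0,0],100],
    [[-0.24,-4.41,0],[0,0,0],100],
    [[-0.24,-4.41,0],[0,0,0],100],
    [[-0.24,-4.41,0],[0,0,0],100],
    [[-0.24,-4.41,0],[0,0,0],100],
    [[0,0,0],[0,0,-0.185],100],
    [[0,0,0],[0,0,-0.185],100],
    [[0,0,0],[0,0,0],100]
  ]
}}

```text
time: 11.85
ee_pos: [0.4368, 0.1915, 0.1018]
eef_rot: [0.989, 0.149, -0.0, 0.0]
ft_force: [-0.2, 0.3, -0.5]
width: 0.0871
grip_force: 0.0
```

```bash
python3 - <<'E'
from h import *
c=cam('wrist'); blocks(c,[(.4365,.1919,.018),(.449,.3284,.018)])
goto((.4364,.1917,-.013,17.3))
E
```

```text
[317. 194.]  [ 0.4361  0.1921  0.0398  0.0391 18.2631]
[158. 130.]  [4.49100e-01 3.28300e-01 3.94000e-02 3.96000e-02 7.31819e+01]
at [0.4369 0.1913 0.1019] yaw 17.0 tilt [-1.e-04 -1.e-04 -1.e+00] w 0.0869 gf 0.0 F [0.  0.1 0.4] t 11.9
 to [ 4.364e-01  1.917e-01 -1.300e-02  1.730e+01] shift old yaw [-0.04 -0.05 11.49] new yaw [-0.04 -0.05 11.49] wz -0.005
```

Emit:
{"method": "move_arm", "body": {
  "targets": [
    [[0,-0.05,3.5],[0,0,0],100],
    [[0,0,3.5],[0,0,0],100],
    [[0,0,2.5],[0,0,0],100],
    [[0,0,1.5],[0,0,0],100],
    [[0,0,0.45],[0,0,0],100],
    [[0,0,0],[0,0,0],0],
    [[0,0,0],[0,0,0],0],
    [[0,0,0],[0,0,0],0],
    [[0,0,0],[0,0,0],0],
    [[0,0,0],[0,0,0],0],
    [[0,0,0],[0,0,0],0],
    [[0,0,0],[0,0,0],0],
    [[0,0,0],[0,0,0],0],
    [[0,0,-2],[0,0,0],0],
    [[0,0,-3.5],[0,0,0],0],
    [[0,0,-3.8],[0,0,0],0],
    [[0,0,0],[0,0,0],0]
  ],
  "grip_force": 25
}}

```text
time: 14.02
ee_pos: [0.4387, 0.1929, 0.0839]
eef_rot: [0.989, 0.15, 0.003, -0.0]
ft_force: [0.5, 0.0, -1.3]
width: 0.0395
grip_force: 25.0
```

```bash
python3 - <<'E'
from h import *
goto((.5036,-.0785,.08,-4.06),(.5036,-.0785,.03,-4.06))
E
```

```text
at [0.4387 0.1929 0.0839] yaw 17.2 tilt [ 0.0055  0.001  -1.    ] w 0.0395 gf 25.0 F [ 0.5  0.  -1.3] t 14.025
 to [ 0.5036 -0.0785  0.08   -4.06  ] shift old yaw [-1.85 27.85  0.39] new yaw [ 8.39 26.62  0.39] wz 0.372
 to [ 0.5036 -0.0785  0.03   -4.06  ] shift old yaw [0. 0. 5.] new yaw [0. 0. 5.] wz 0.0
```

Emit:
{"method": "move_arm", "body": {
  "targets": [
    [[-0.23,3.97,0],[0,0,0],0],
    [[-0.23,3.97,0],[0,0,0],0],
    [[-0.23,3.97,0],[0,0,0],0],
    [[-0.23,3.97,0],[0,0,0],0],
    [[-0.23,3.97,0],[0,0,0],0],
    [[-0.23,3.97,0],[0,0,0],0],
    [[-0.23,3.97,0],[0,0,0],0],
    [[0,0,0],[0,0,0.186],0],
    [[0,0,2],[0,0,0.186],0],
    [[0,0,3],[0,0,0],0],
    [[0,0,0],[0,0,0],0],
    [[0,0,0],[0,0,0],0]
  ]
}}

```text
time: 15.52
ee_pos: [0.5042, -0.0781, 0.0313]
eef_rot: [0.999, -0.035, 0.0, -0.0]
ft_force: [0.7, 0.1, 0.4]
width: 0.04
grip_force: 25.0
```

```bash
python3 - <<'E'
from h import *
goto((.5036,-.0785,.0105,-4.06))
c=cam('wrist','w6.png');marks(c,(0,0,640,250))
E
```

```text
at [ 0.5042 -0.0781  0.0313] yaw -4.0 tilt [ 6.e-04  1.e-04 -1.e+00] w 0.04 gf 25.0 F [0.7 0.1 0.4] t 15.525
 to [ 0.5036 -0.0785  0.0105 -4.06  ] shift old yaw [-0.06  0.05  2.08] new yaw [-0.06  0.05  2.08] wz 0.0
mark [158.7 212.1] [0.52   0.0194]
mark [317.5 108. ] [ 0.5753 -0.0829]
```

View pics/w6.png

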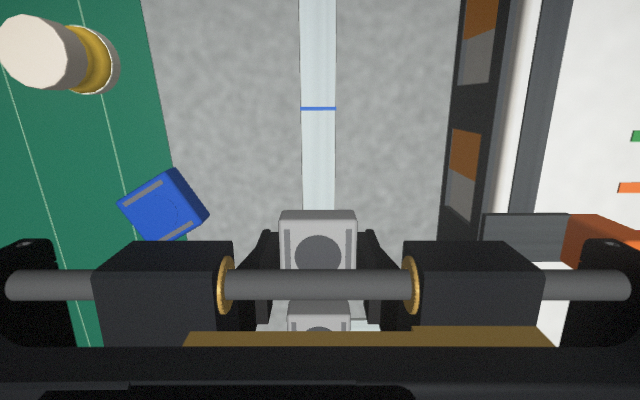

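The block is held over window 1, between the mark at (317,108) and the first block seen below at (318,320). I'll lower it.

Emit:
{"method": "move_arm", "body": {
  "targets": [
    [[-0.05,0.04,1.0],[0,0,0],0],
    [[0,0,0.8],[0,0,0],0],
    [[0,0,0.25],[0,0,0],0],
    [[0,0,0],[0,0,0],0],
    [[0,0,0],[0,0,0],80],
    [[0,0,0],[0,0,0],80],
    [[0,0,0],[0,0,0],80],
    [[0,0,0],[0,0,0],80],
    [[0,0,-1],[0,0,0],100],
    [[0,0,-4],[0,0,0],100],
    [[0,0,-4],[0,0,0],100],
    [[0,0,0],[0,0,0],100]
  ]
}}

```text
time: 17.08
ee_pos: [0.5055, -0.0788, 0.1035]
eef_rot: [0.999, -0.036, 0.003, 0.001]
ft_force: [0.3, 0.6, -0.1]
width: 0.0868
grip_force: 0.0
```

```bash
python3 - <<'E'
from h import *
goto((.449,.3284,.10,-17.0))
c=cam('wrist','w7.png');marks(c,(0,0,640,250))
E
```

```text
at [ 0.5055 -0.0788  0.1035] yaw -4.1 tilt [ 0.0058 -0.0018 -1.    ] w 0.0868 gf 0.0 F [ 0.3  0.6 -0.1] t 17.075
 to [  0.449    0.3284   0.1    -17.    ] shift old yaw [ -8.53 -40.21   0.35] new yaw [-17.31 -37.29   0.35] wz 0.226
mark [197.5 186.3] [0.5197 0.02  ]
mark [316.5 108.5] [ 0.575  -0.0828]
mark [316.   4.] [ 0.6473 -0.0877]
```

Emit:
{"method": "move_arm", "body": {
  "targets": [
    [[-0.93,-4.47,0],[0,0,0],100],
    [[-0.93,-4.47,0],[0,0,0],100],
    [[-0.93,-4.47,0],[0,0,0],100],
    [[-0.93,-4.47,0],[0,0,0],100],
    [[-0.93,-4.47,0],[0,0,0],100],
    [[-0.93,-4.47,0],[0,0,0],100],
    [[-0.93,-4.47,0],[0,0,0],100],
    [[-0.93,-4.47,0],[0,0,0],100],
    [[-0.93,-4.47,0],[0,0,0],100],
    [[0,0,0],[0,0,0.113],100],
    [[0,0,0],[0,0,0.113],100],
    [[0,0,0],[0,0,0],100]
  ]
}}

```text
time: 18.62
ee_pos: [0.4454, 0.3267, 0.0932]
eef_rot: [0.994, -0.108, -0.003, 0.008]
ft_force: [-0.2, 0.3, -0.5]
width: 0.0868
grip_force: 0.0
```

```bash
python3 - <<'E'
from h import *
c=cam('wrist'); blocks(c,[(.449,.3284,.018)])
goto((.449,.3284,-.013,-17.2))
E
```

```text
[313. 192.]  [4.49100e-01 3.28500e-01 3.93000e-02 3.97000e-02 7.29887e+01]
at [0.4452 0.3271 0.0936] yaw -12.3 tilt [-0.0076 -0.0138 -0.9999] w 0.0868 gf 0.0 F [-0.7  0.7 -0.1] t 18.675
 to [ 4.490e-01  3.284e-01 -1.300e-02 -1.720e+01] shift old yaw [ 0.34 -0.2  10.66] new yaw [ 0.32 -0.23 10.66] wz 0.085
```

```bash
python3 - <<'E'
from h import *
s=r.read_state(); print(np.round(s['joint_positions'],2),np.round(s['joint_vel'],2))
E
```

```text
[-0.39  0.3  -0.38  1.75  0.13  1.13 -2.6 ] [ 0.09  0.   -0.1  -0.01  0.01  0.    0.  ]
```

Emit:
{"method": "move_arm", "body": {
  "targets": [
    [[0,0,0],[0,0,0],100],
    [[0,0,0],[0,0,0],100]
  ]
}}

```text
time: 18.92
ee_pos: [0.4465, 0.3261, 0.094]
eef_rot: [0.994, -0.109, -0.003, 0.006]
ft_force: [-0.4, -0.2, -0.3]
width: 0.0869
grip_force: 0.0
```

```bash
python3 - <<'E'
from h import *
s=r.read_state(); print(np.round(s['joint_positions'],2))
goto((.449,.3284,-.013,-17.2))
Q=R.from_quat(s['eef_rot']).as_matrix(); z=Q[:,2]; print('untilt rotvec tool',(Q.T@np.cross(z,[0,0,-1])).round(3))
E
```

```text
[-0.39  0.3  -0.39  1.75  0.13  1.13 -2.6 ]
at [0.4465 0.3261 0.094 ] yaw -12.5 tilt [-0.008  -0.0117 -0.9999] w 0.0869 gf 0.0 F [-0.4 -0.2 -0.3] t 18.925
 to [ 4.490e-01  3.284e-01 -1.300e-02 -1.720e+01] shift old yaw [ 0.2  -0.28 10.7 ] new yaw [ 0.17 -0.29 10.7 ] wz 0.081
untilt rotvec tool [0.013 0.005 0.   ]
```

Joint 7 is at its limit here, so I'll back the turn off a little and let the pads square the block.

Emit:
{"method": "move_arm", "body": {
  "targets": [
    [[0,0,0],[0,0,-0.08],100],
    [[0,0,0],[0,0,0],100],
    [[0,0,0],[0,0,0],100]
  ]
}}

```text
time: 19.3
ee_pos: [0.4465, 0.3262, 0.0941]
eef_rot: [0.998, -0.07, -0.003, 0.006]
ft_force: [0.2, 0.5, 0.3]
width: 0.0868
grip_force: 0.0
```

```bash
python3 - <<'E'
from h import *
s=r.read_state(); print(np.round(s['joint_positions'],2))
goto((.449,.3284,-.013,-9))
Q=R.from_quat(s['eef_rot']).as_matrix(); z=Q[:,2]; print('untilt rotvec tool',(Q.T@np.cross(z,[0,0,-1])).round(3))
E
```

```text
[-0.38  0.3  -0.39  1.75  0.13  1.13 -2.52]
at [0.4465 0.3262 0.0941] yaw -8.1 tilt [-0.0076 -0.0121 -0.9999] w 0.0868 gf 0.0 F [0.2 0.5 0.3] t 19.3
 to [ 0.449   0.3284 -0.013  -9.    ] shift old yaw [ 0.22 -0.25 10.71] new yaw [ 0.21 -0.26 10.71] wz 0.016
untilt rotvec tool [0.013 0.006 0.   ]
```

Emit:
{"method": "move_arm", "body": {
  "targets": [
    [[0.22,-0.25,0],[0.013,0.006,0],100],
    [[0,0,3.5],[0,0,0],100],
    [[0,0,3.5],[0,0,0],100],
    [[0,0,2.2],[0,0,0],100],
    [[0,0,1.1],[0,0,0],100],
    [[0,0,0.4],[0,0,0],100],
    [[0,0,0],[0,0,0],0],
    [[0,0,0],[0,0,0],0],
    [[0,0,0],[0,0,0],0],
    [[0,0,0],[0,0,0],0],
    [[0,0,0],[0,0,0],0],
    [[0,0,0],[0,0,0],0],
    [[0,0,0],[0,0,0],0],
    [[0,0,0],[0,0,0],0],
    [[0,0,-2],[0,0,0],0],
    [[0,0,-3.5],[0,0,0],0],
    [[0,0,-3.8],[0,0,0],0],
    [[0,0,0],[0,0,0],0],
    [[0,0,0],[0,0,0],0]
  ],
  "grip_force": 25
}}

```text
time: 21.68
ee_pos: [0.4485, 0.3284, 0.0795]
eef_rot: [0.998, -0.069, -0.0, 0.0]
ft_force: [0.7, -0.9, -1.0]
width: 0.0412
grip_force: 23.4
```

```bash
python3 - <<'E'
from h import *
goto((.5754,-.0834,.08,-4.06),(.5754,-.0834,.03,-4.06))
c=cam('wrist','w8.png')
E
```

```text
at [0.4485 0.3284 0.0795] yaw -7.9 tilt [-2.e-04 -8.e-04 -1.e+00] w 0.0412 gf 23.4 F [ 0.7 -0.9 -1. ] t 21.675
 to [ 0.5754 -0.0834  0.08   -4.06  ] shift old yaw [18.25 39.03 -0.05] new yaw [15.57 40.18 -0.05] wz -0.068
 to [ 0.5754 -0.0834  0.03   -4.06  ] shift old yaw [0. 0. 5.] new yaw [0. 0. 5.] wz -0.0
```

View pics/w8.png

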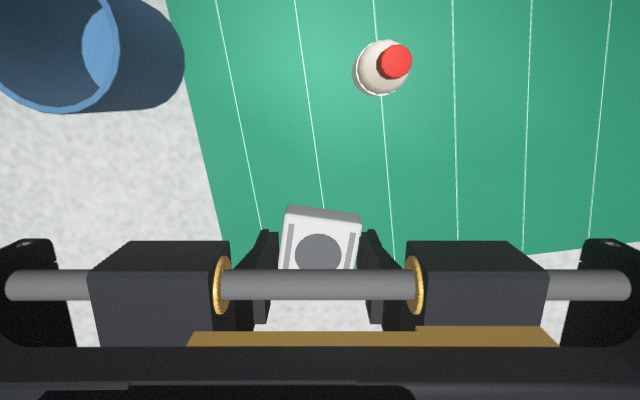

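The grip holds, though the block is a few degrees askew between the pads (centre about (320,250)). The glue is at (383,67). I'll carry it to window 2.

Emit:
{"method": "move_arm", "body": {
  "targets": [
    [[1.83,3.9,-0.3],[0,0,0],0],
    [[1.83,3.9,-0.3],[0,0,0],0],
    [[1.83,3.9,-0.3],[0,0,0],0],
    [[1.83,3.9,0],[0,0,0],0],
    [[1.83,3.9,0],[0,0,0],0],
    [[1.83,3.9,0],[0,0,0],0],
    [[1.83,3.9,0],[0,0,0],0],
    [[1.83,3.9,0],[0,0,0],0],
    [[1.83,3.9,0],[0,0,0],0],
    [[1.83,3.9,0],[0,0,-0.068],0],
    [[0,0,2],[0,0,0],0],
    [[0,0,3],[0,0,0],0],
    [[0,0,0],[0,0,0],0],
    [[0,0,0],[0,0,0],0]
  ]
}}

```text
time: 23.48
ee_pos: [0.5764, -0.0827, 0.0396]
eef_rot: [0.999, -0.035, 0.0, 0.0]
ft_force: [0.4, 0.5, -1.3]
width: 0.0415
grip_force: 23.4
```

```bash
python3 - <<'E'
from h import *
goto((.5754,-.0832,.011,-4.06))
c=cam('wrist','w9.png');marks(c,(250,0,400,250))
E
```

```text
at [ 0.5764 -0.0827  0.0396] yaw -4.0 tilt [ 2.e-04 -2.e-04 -1.e+00] w 0.0415 gf 23.4 F [ 0.4  0.5 -1.3] t 23.475
 to [ 0.5754 -0.0832  0.011  -4.06  ] shift old yaw [-0.1   0.06  2.86] new yaw [-0.1   0.06  2.86] wz 0.001
mark [318.  108.3] [ 0.6472 -0.0878]
```

View pics/w9.png

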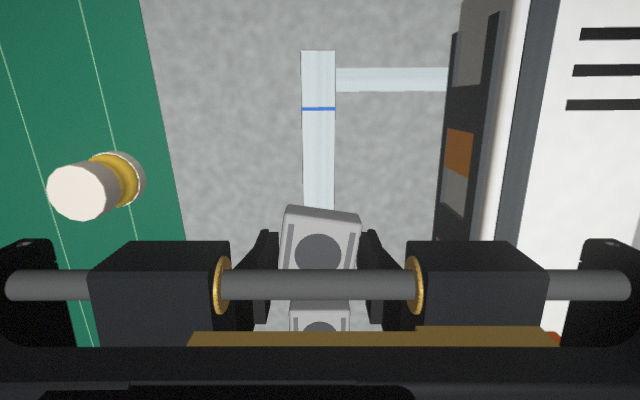

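Emit:
{"method": "move_arm", "body": {
  "targets": [
    [[-0.15,0.05,1.5],[0,0,0],0],
    [[0,0,1.0],[0,0,0],0],
    [[0,0,0.4],[0,0,0],0],
    [[0,0,0],[0,0,0],0],
    [[0,0,0],[0,0,0],80],
    [[0,0,0],[0,0,0],80],
    [[0,0,0],[0,0,0],80],
    [[0,0,0],[0,0,0],80],
    [[0,0,-1],[0,0,0],100],
    [[0,0,-4],[0,0,0],100],
    [[0,0,-4],[0,0,0],100],
    [[0,-4,-2],[0,0,0],100],
    [[0,-4,0],[0,0,0],100],
    [[0,-4,0],[0,0,0],100],
    [[0,-4,0],[0,0,0],100],
    [[0,0,0],[0,0,0],100]
  ]
}}

```text
time: 25.52
ee_pos: [0.5858, 0.0808, 0.121]
eef_rot: [0.999, -0.032, 0.0, -0.001]
ft_force: [-0.2, -1.2, 0.0]
width: 0.0873
grip_force: 0.0
```

```bash
python3 - <<'E'
from h import *
goto()
c=cam('top'); a=c['image']; s=cam('side')['image']
o=np.zeros((560,800,3),np.uint8)
o[:400,:400]=cv2.resize(a[140:290,265:415],(400,400),interpolation=cv2.INTER_CUBIC)
o[:320,400:]=cv2.resize(s[165:265,290:415],(400,320),interpolation=cv2.INTER_CUBIC)
o[400:560,:400]=cv2.resize(a[60:316,:],(400,160)); o[320:560,400:784]=cv2.resize(s,(384,240))
cv2.imwrite('pics/c10.png',o)
E
```

```text
at [0.5858 0.0808 0.121 ] yaw -3.7 tilt [ 0.001   0.0016 -1.    ] w 0.0873 gf 0.0 F [-0.2 -1.2  0. ] t 25.525
```

View pics/c10.png

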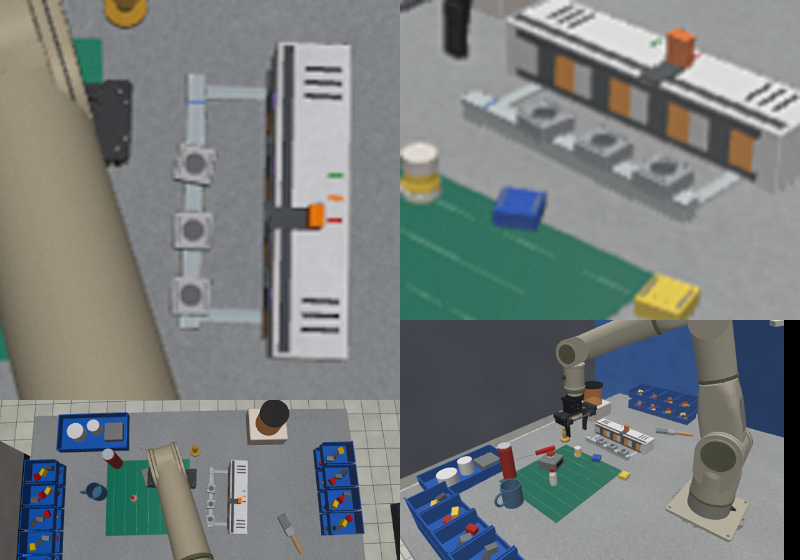

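All three blocks lie on the rail; in the picture they're at (195,163), (192,230) and (190,297). There's no fourth block. Next I'll check their centres and work out the move to the tab.

```bash
cat >> h.py <<'E'
W=np.array([(.4318,-.0734),(.5036,-.0785),(.5754,-.0832),(.6472,-.0880)])
def check():
    c=cam('top'); g=cv2.cvtColor(c['image'],cv2.COLOR_BGR2GRAY); cnt=0
    for i,w in enumerate(W):
        x,y=proj(c,(*w,.04))[0].round().astype(int); s=np.s_[y-14:y+15,x-8:x+9]
        m=(g[s]<120).astype(np.uint8)*255
        n,l,st,ce=cv2.connectedComponentsWithStats(m)
        best=[k for k in range(1,n) if 20<st[k,4]<120 and abs(ce[k][0]-8)<6]
        for k in best:
            P=onz(c,ce[k]+[x-8,y-14],.04)[0,:2]; print('win',i,'circle',P.round(4),'err mm',((P-w)*1e3).round(1),st[k,4])
    hsv=cv2.cvtColor(c['image'],cv2.COLOR_BGR2HSV); m=np.zeros(g.shape,np.uint8); m[195:230,378:388]=cv2.inRange(hsv,(5,150,120),(20,255,255))[195:230,378:388]
    q=max(cv2.findContours(m,0,2)[0],key=cv2.contourArea); x,y,w,h=cv2.boundingRect(q); print('tab',onz(c,(x+w/2-.5,y+h/2-.5),.099)[0].round(4))
E
python3 - <<'E'
from h import *
check()
a=85.94
goto((.506,-.202,.16,a),(.506,-.202,.058,a))
E
```

```text
win 0 circle [ 0.4328 -0.0728] err mm [1.  0.6] 46
win 1 circle [ 0.4865 -0.068 ] err mm [-17.1  10.5] 35
win 1 circle [ 0.5019 -0.0782] err mm [-1.7  0.3] 45
win 2 circle [ 0.575  -0.0828] err mm [-0.4  0.4] 44
win 2 circle [ 0.5519 -0.0778] err mm [-23.5   5.4] 25
tab [ 0.5064 -0.202   0.099 ]
at [0.5861 0.0754 0.1206] yaw -4.1 tilt [ 8.e-04 -9.e-04 -1.e+00] w 0.0869 gf 0.0 F [-0.7 -0.5 -0.7] t 25.675
 to [ 0.506 -0.202  0.16  85.94 ] shift old yaw [-6.02 28.24 -3.94] new yaw [-28.23  -6.03  -3.94] wz 1.57
 to [ 5.060e-01 -2.020e-01  5.800e-02  8.594e+01] shift old yaw [ 0.   0.  10.2] new yaw [ 0.   0.  10.2] wz -0.0
```

Emit:
{"method": "move_arm", "body": {
  "targets": [
    [[-0.75,3.53,-0.5],[0,0,-0.1745],50],
    [[-0.15,3.61,-0.5],[0,0,0],50],
    [[-0.15,3.61,-0.5],[0,0,0],50],
    [[-0.15,3.61,-0.5],[0,0,0],50],
    [[-0.15,3.61,-0.5],[0,0,0],50],
    [[-0.15,3.61,-0.5],[0,0,0],50],
    [[-0.15,3.61,-0.5],[0,0,0],50],
    [[-0.15,3.61,-0.5],[0,0,0],50],
    [[0,0,0],[0,0,-0.1745],50],
    [[0,0,0],[0,0,-0.1745],50],
    [[0,0,0],[0,0,-0.1745],50],
    [[0,0,0],[0,0,-0.1745],50],
    [[0,0,0],[0,0,-0.1745],50],
    [[0,0,0],[0,0,-0.1745],50],
    [[0,0,0],[0,0,-0.1745],50],
    [[0,0,0],[0,0,-0.1745],50],
    [[0,0,0],[0,0,0],50],
    [[0,0,0],[0,0,0],50]
  ]
}}

```text
time: 27.92
ee_pos: [0.5915, -0.2115, 0.1604]
eef_rot: [0.733, 0.68, -0.0, 0.0]
ft_force: [-0.4, -0.8, -0.6]
width: 0.0435
grip_force: 0.0
```

```bash
python3 - <<'E'
from h import *
goto((.506,-.202,.055,85.94))
s=r.read_state(); print(np.round(s['joint_positions'],2))
c=cam('wrist','w11.png'); hsv=cv2.cvtColor(c['image'],cv2.COLOR_BGR2HSV)
m=cv2.inRange(hsv,(5,150,60),(18,255,255)); 
for q in cv2.findContours(m,0,2)[0]:
    if cv2.contourArea(q)>100: print(cv2.boundingRect(q))
print(proj(c,[(.5064,-.202,.099)]))
E
```

```text
at [ 0.5915 -0.2115  0.1604] yaw 85.7 tilt [ 4.e-04 -5.e-04 -1.e+00] w 0.0435 gf 0.0 F [-0.4 -0.8 -0.6] t 27.925
 to [ 5.060e-01 -2.020e-01  5.500e-02  8.594e+01] shift old yaw [ 0.3  -8.6  10.54] new yaw [ 0.34 -8.6  10.54] wz -0.005
[ 0.48  0.37 -0.26  1.49  0.1   1.28  0.12]
(194, 189, 32, 20)
[[206.87413796 197.55868095]]
```

View pics/w11.png

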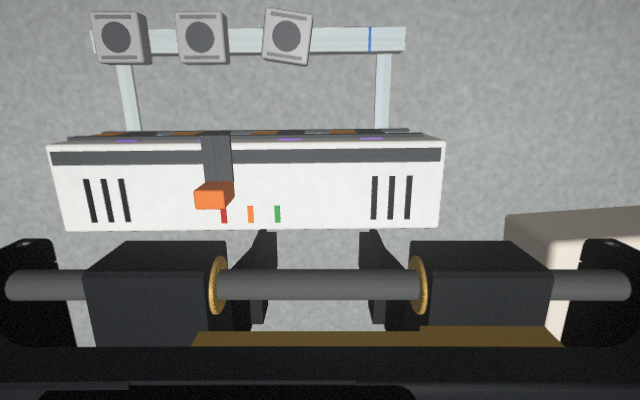

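The tab top appears at (208,198), which matches the top-view position. The blocks sit on the rail at (120,38), (202,38) and (287,37). I'll move over, descend and grip the tab.

Emit:
{"method": "move_arm", "body": {
  "targets": [
    [[0.1,-2.9,0],[0,0,0],50],
    [[0.1,-2.9,0],[0,0,0],50],
    [[0.1,-2.8,0],[0,0,-0.005],50],
    [[0,0,3],[0,0,0],50],
    [[0,0,3],[0,0,0],50],
    [[0,0,2.5],[0,0,0],50],
    [[0,0,1.5],[0,0,0],50],
    [[0,0,0.5],[0,0,0],50],
    [[0,0,0],[0,0,0],50],
    [[0,0,0],[0,0,0],50]
  ]
}}

```text
time: 29.22
ee_pos: [0.507, -0.2018, 0.0562]
eef_rot: [0.73, 0.683, 0.0, 0.001]
ft_force: [0.3, 0.2, 0.5]
width: 0.0437
grip_force: 0.0
```

```bash
python3 - <<'E'
from h import *
goto((.506,-.202,.055,85.94))
E
```

```text
at [ 0.507  -0.2018  0.0562] yaw 86.2 tilt [ 1.8e-03 -8.0e-04 -1.0e+00] w 0.0437 gf 0.0 F [0.3 0.2 0.5] t 29.225
 to [ 5.060e-01 -2.020e-01  5.500e-02  8.594e+01] shift old yaw [-0.03 -0.09  0.12] new yaw [-0.03 -0.09  0.12] wz 0.005
```

Emit:
{"method": "move_arm", "body": {
  "targets": [
    [[0,0,0],[0,0,0],0],
    [[0,0,0],[0,0,0],0],
    [[0,0,0],[0,0,0],0],
    [[0,0,0],[0,0,0],0],
    [[0,0,0],[0,0,0],0],
    [[0,0.4,0],[0,0,0],0],
    [[0,0.4,0],[0,0,0],0],
    [[0,0.4,0],[0,0,0],0],
    [[0,0.4,0],[0,0,0],0],
    [[0,0.4,0],[0,0,0],0],
    [[0,0.4,0],[0,0,0],0],
    [[0,0,0],[0,0,0],0],
    [[0,0,0],[0,0,0],0]
  ],
  "grip_force": 15
}}

```text
time: 30.85
ee_pos: [0.5313, -0.2033, 0.0555]
eef_rot: [0.73, 0.684, 0.001, 0.001]
ft_force: [5.5, -1.3, 0.0]
width: 0.024
grip_force: 15.0
```

```bash
python3 - <<'E'
from h import *
goto((.53,-.2037,.15,86))
E
```

```text
at [ 0.5313 -0.2033  0.0555] yaw 86.3 tilt [ 2.5e-03 -6.0e-04 -1.0e+00] w 0.024 gf 15.0 F [ 5.5 -1.3  0. ] t 30.85
 to [ 0.53   -0.2037  0.15   86.    ] shift old yaw [-0.05 -0.13 -9.45] new yaw [-0.05 -0.13 -9.45] wz 0.004
```

Emit:
{"method": "move_arm", "body": {
  "targets": [
    [[0,0,0],[0,0,0],50],
    [[0,0,0],[0,0,0],50],
    [[0,0,0],[0,0,0],50],
    [[0,0,-1],[0,0,0],50],
    [[0,0,-4],[0,0,0],50],
    [[0,0,-4.5],[0,0,0],30],
    [[4.45,0.92,0],[0,0,0],0],
    [[4.45,0.92,0],[0,0,0],0],
    [[4.45,0.92,0],[0,0,0],0],
    [[4.45,0.92,0],[0,0,0],0],
    [[4.45,0.92,0],[0,0,0],0],
    [[4.45,0.92,0],[0,0,0],0],
    [[4.45,0.92,0],[0,0,0],0],
    [[4.45,0.92,0],[0,0,0],0],
    [[4.45,0.92,0],[0,0,0],0],
    [[0,0,0],[0,0,0],0],
    [[0,0,0],[0,0,0],0]
  ]
}}

```text
time: 32.98
ee_pos: [0.6392, 0.1904, 0.1505]
eef_rot: [0.73, 0.683, -0.0, 0.0]
ft_force: [-0.8, -0.7, -0.0]
width: 0.0002
grip_force: 0.0
```

```bash
python3 - <<'E'
from h import *
goto((.6421,.1906,.06,86))
check()
c=cam('wrist'); hsv=cv2.cvtColor(c['image'],cv2.COLOR_BGR2HSV)
m=cv2.inRange(hsv,(0,150,80),(8,255,255))|cv2.inRange(hsv,(175,150,80),(180,255,255))
for q in cv2.findContours(m,0,2)[0]:
    if cv2.contourArea(q)>200: b=cv2.boundingRect(q);a=cv2.minEnclosingCircle(q); print(b,a,onz(c,a[0],.072))
print(proj(c,[(.6421,.1906,.072)]))
E
```

```text
at [0.6392 0.1904 0.1505] yaw 86.2 tilt [ 5.e-04 -8.e-04 -1.e+00] w 0.0002 gf 0.0 F [-0.8 -0.7 -0. ] t 32.975
 to [6.421e-01 1.906e-01 6.000e-02 8.600e+01] shift old yaw [0.03 0.29 9.05] new yaw [0.04 0.29 9.05] wz 0.004
win 0 circle [ 0.4327 -0.0728] err mm [0.9 0.6] 48
win 1 circle [ 0.4865 -0.0671] err mm [-17.1  11.4] 38
win 1 circle [ 0.5019 -0.0782] err mm [-1.7  0.3] 45
win 2 circle [ 0.575  -0.0828] err mm [-0.4  0.4] 44
win 2 circle [ 0.5524 -0.0796] err mm [-23.    3.6] 29
tab [ 0.53   -0.2047  0.099 ]
(411, 177, 47, 66) ((434.0, 210.0), 37.01361083984375) [[0.73575827 0.17016174 0.072     ]]
(301, 171, 42, 42) ((321.3236389160156, 191.58914184570312), 21.039609909057617) [[0.64272175 0.19244258 0.072     ]]
(161, 85, 28, 22) ((174.5, 95.5), 13.946425437927246) [[0.53642604 0.27537757 0.072     ]]
[[320.71387198 193.78438329]]
```

Emit:
{"method": "move_arm", "body": {
  "targets": [
    [[0.1,0.32,3.5],[0,0,0],0],
    [[0,0,3.5],[0,0,0],0],
    [[0,0,2],[0,0,0],0],
    [[0,0,0.5],[0,0,0],0],
    [[0,0,0.5],[0,0,0],0],
    [[0,0,0.3],[0,0,0],0],
    [[0,0,0],[0,0,0],0],
    [[0,0,0],[0,0,0],0]
  ]
}}

```text
time: 34.08
ee_pos: [0.643, 0.1919, 0.048]
eef_rot: [0.73, 0.684, 0.001, 0.001]
ft_force: [1.8, -0.2, 1.4]
width: 0.0003
grip_force: 0.9
```

Emit:
{"method": "move_arm", "body": {
  "targets": [
    [[0,0,0.2],[0,0,0],0],
    [[0,0,0.2],[0,0,0],0],
    [[0,0,0.2],[0,0,0],0],
    [[0,0,0],[0,0,0],0],
    [[0,0,0],[0,0,0],0]
  ]
}}

```text
time: 34.7
ee_pos: [0.6427, 0.1919, 0.0415]
eef_rot: [0.73, 0.684, 0.0, 0.0]
ft_force: [3.8, -0.1, 4.4]
width: 0.0007
grip_force: 2.1
```

Emit:
{"method": "move_arm", "body": {
  "targets": [
    [[0,0,0.15],[0,0,0],0],
    [[0,0,0.15],[0,0,0],0],
    [[0,0,0],[0,0,0],0],
    [[0,0,0],[0,0,0],0]
  ]
}}

```text
time: 35.2
ee_pos: [0.6428, 0.1919, 0.0393]
eef_rot: [0.73, 0.683, 0.0, 0.001]
ft_force: [0.9, 0.0, 11.4]
width: 0.0006
grip_force: 5.7
```

Fz of 11 N shows the plunger is on its stop, so I'll release it and return to the tab.

Emit:
{"method": "move_arm", "body": {
  "targets": [
    [[0,0,-2],[0,0,0],0],
    [[0,0,-4],[0,0,0],0],
    [[0,0,-5],[0,0,0],0],
    [[-4.48,-0.96,0],[0,0,0],50],
    [[-4.48,-0.96,0],[0,0,0],50],
    [[-4.48,-0.96,0],[0,0,0],50],
    [[-4.48,-0.96,0],[0,0,0],50],
    [[-4.48,-0.96,0],[0,0,0],50],
    [[-4.48,-0.96,0],[0,0,0],50],
    [[-4.48,-0.96,0],[0,0,0],50],
    [[-4.48,-0.96,0],[0,0,0],50],
    [[-4.48,-0.96,0],[0,0,0],50],
    [[0,0,0],[0,0,0],50],
    [[0,0,0],[0,0,0],50]
  ]
}}

```text
time: 36.95
ee_pos: [0.5294, -0.2038, 0.1482]
eef_rot: [0.73, 0.684, 0.0, -0.001]
ft_force: [-0.4, 0.7, 0.3]
width: 0.0433
grip_force: 0.0
```

```bash
python3 - <<'E'
from h import *
goto((.530,-.2042,.055,85.94))
E
```

```text
at [ 0.5294 -0.2038  0.1482] yaw 86.3 tilt [-6.e-04  8.e-04 -1.e+00] w 0.0433 gf 0.0 F [-0.4  0.7  0.3] t 36.95
 to [ 5.300e-01 -2.042e-01  5.500e-02  8.594e+01] shift old yaw [-0.03  0.06  9.32] new yaw [-0.03  0.06  9.32] wz 0.006
```

Emit:
{"method": "move_arm", "body": {
  "targets": [
    [[0,0.06,3.5],[0,0,0],50],
    [[0,0,3],[0,0,0],50],
    [[0,0,2],[0,0,0],50],
    [[0,0,0.8],[0,0,0],50],
    [[0,0,0],[0,0,0],50],
    [[0,0,0],[0,0,0],0],
    [[0,0,0],[0,0,0],0],
    [[0,0,0],[0,0,0],0],
    [[0,0,0],[0,0,0],0],
    [[0,0.4,0],[0,0,0],0],
    [[0,0.4,0],[0,0,0],0],
    [[0,0.4,0],[0,0,0],0],
    [[0,0.4,0],[0,0,0],0],
    [[0,0.4,0],[0,0,0],0],
    [[0,0.4,0],[0,0,0],0],
    [[0,0,0],[0,0,0],0],
    [[0,0,0],[0,0,0],0]
  ]
}}

```text
time: 39.08
ee_pos: [0.5551, -0.2066, 0.0558]
eef_rot: [0.73, 0.684, 0.001, 0.001]
ft_force: [3.6, -1.2, 4.8]
width: 0.0236
grip_force: 15.0
```

Emit:
{"method": "move_arm", "body": {
  "targets": [
    [[0,0,0],[0,0,0],50],
    [[0,0,0],[0,0,0],50],
    [[0,0,0],[0,0,0],50],
    [[0,0,-1],[0,0,0],50],
    [[0,0,-4],[0,0,0],50],
    [[0,0,-4.5],[0,0,0],30],
    [[4.47,0.69,0],[0,0,0],0],
    [[4.47,0.69,0],[0,0,0],0],
    [[4.47,0.69,0],[0,0,0],0],
    [[4.47,0.69,0],[0,0,0],0],
    [[4.47,0.69,0],[0,0,0],0],
    [[4.47,0.69,0],[0,0,0],0],
    [[4.47,0.69,0],[0,0,0],0],
    [[4.47,0.69,0],[0,0,0],0],
    [[4.47,0.69,0],[0,0,0],0],
    [[0,0,0],[0,0,0],0],
    [[0,0,0],[0,0,0],0]
  ]
}}

```text
time: 41.2
ee_pos: [0.6427, 0.1902, 0.1505]
eef_rot: [0.73, 0.683, -0.0, 0.0]
ft_force: [0.3, -1.3, -0.6]
width: 0.0006
grip_force: 0.0
```

```bash
python3 - <<'E'
from h import *
goto((.6427,.1919,.046,86))
check()
E
```

```text
at [0.6427 0.1902 0.1505] yaw 86.2 tilt [ 5.e-04 -9.e-04 -1.e+00] w 0.0006 gf 0.0 F [ 0.3 -1.3 -0.6] t 41.2
 to [6.427e-01 1.919e-01 4.600e-02 8.600e+01] shift old yaw [ 1.700e-01 -1.000e-02  1.045e+01] new yaw [ 1.700e-01 -1.000e-02  1.045e+01] wz 0.004
win 0 circle [ 0.4327 -0.0728] err mm [0.9 0.6] 48
win 1 circle [ 0.4864 -0.0686] err mm [-17.2   9.9] 40
win 1 circle [ 0.5024 -0.0782] err mm [-1.2  0.3] 47
win 2 circle [ 0.575  -0.0828] err mm [-0.4  0.4] 44
win 2 circle [ 0.5524 -0.0796] err mm [-23.    3.6] 29
tab [ 0.5537 -0.206   0.099 ]
```

Emit:
{"method": "move_arm", "body": {
  "targets": [
    [[0.15,0,3.5],[0,0,0],0],
    [[0,0,3.5],[0,0,0],0],
    [[0,0,2],[0,0,0],0],
    [[0,0,0.5],[0,0,0],0],
    [[0,0,0.5],[0,0,0],0],
    [[0,0,0.3],[0,0,0],0],
    [[0,0,0.3],[0,0,0],0],
    [[0,0,0.3],[0,0,0],0],
    [[0,0,0.15],[0,0,0],0],
    [[0,0,0.15],[0,0,0],0],
    [[0,0,0],[0,0,0],0],
    [[0,0,0],[0,0,0],0],
    [[0,0,0],[0,0,0],0]
  ]
}}

```text
time: 42.88
ee_pos: [0.6434, 0.1925, 0.0393]
eef_rot: [0.73, 0.683, 0.001, 0.001]
ft_force: [0.0, -0.9, 9.8]
width: 0.0005
grip_force: 4.5
```

Emit:
{"method": "move_arm", "body": {
  "targets": [
    [[0,0,-2],[0,0,0],0],
    [[0,0,-4],[0,0,0],0],
    [[0,0,-5.2],[0,0,0],0],
    [[-4.48,-0.7,0],[0,0,0],50],
    [[-4.48,-0.7,0],[0,0,0],50],
    [[-4.48,-0.7,0],[0,0,0],50],
    [[-4.48,-0.7,0],[0,0,0],50],
    [[-4.48,-0.7,0],[0,0,0],50],
    [[-4.48,-0.7,0],[0,0,0],50],
    [[-4.48,-0.7,0],[0,0,0],50],
    [[-4.48,-0.7,0],[0,0,0],50],
    [[-4.48,-0.7,0],[0,0,0],50],
    [[0,0,0],[0,0,0],50],
    [[0,0,0],[0,0,0],50]
  ]
}}

```text
time: 44.62
ee_pos: [0.5534, -0.2049, 0.1507]
eef_rot: [0.73, 0.684, 0.0, -0.0]
ft_force: [0.5, 0.6, 0.7]
width: 0.0434
grip_force: 0.0
```

```bash
python3 - <<'E'
from h import *
goto((.5537,-.2058,.055,85.94))
E
```

```text
at [ 0.5534 -0.2049  0.1507] yaw 86.3 tilt [ 4.e-04  6.e-04 -1.e+00] w 0.0434 gf 0.0 F [0.5 0.6 0.7] t 44.625
 to [ 5.537e-01 -2.058e-01  5.500e-02  8.594e+01] shift old yaw [-0.09  0.03  9.57] new yaw [-0.09  0.03  9.57] wz 0.006
```

Emit:
{"method": "move_arm", "body": {
  "targets": [
    [[-0.05,0.03,3.5],[0,0,0],50],
    [[0,0,3],[0,0,0],50],
    [[0,0,2.2],[0,0,0],50],
    [[0,0,0.8],[0,0,0],50],
    [[0,0,0],[0,0,0],50],
    [[0,0,0],[0,0,0],0],
    [[0,0,0],[0,0,0],0],
    [[0,0,0],[0,0,0],0],
    [[0,0,0],[0,0,0],0],
    [[0,-0.8,0],[0,0,0],0],
    [[0,-0.8,0],[0,0,0],0],
    [[0,-0.8,0],[0,0,0],0],
    [[0,-0.8,0],[0,0,0],0],
    [[0,-0.8,0],[0,0,0],0],
    [[0,-0.8,0],[0,0,0],0],
    [[0,0,0],[0,0,0],0],
    [[0,0,0],[0,0,0],0]
  ]
}}

```text
time: 46.75
ee_pos: [0.5075, -0.2034, 0.056]
eef_rot: [0.73, 0.684, 0.001, 0.002]
ft_force: [9.9, -1.6, -0.8]
width: 0.0239
grip_force: 15.0
```

Emit:
{"method": "move_arm", "body": {
  "targets": [
    [[0,0,0],[0,0,0],50],
    [[0,0,0],[0,0,0],50],
    [[0,0,0],[0,0,0],50],
    [[0,0,-1],[0,0,0],50],
    [[0,0,-4],[0,0,0],50],
    [[0,0,-4.5],[0,0,0],50],
    [[0,0,-4.5],[0,0,0],50],
    [[-4,0,0],[0,0,0],50],
    [[-4,0,0],[0,0,0],50],
    [[-4,0,0],[0,0,0],50],
    [[0,0,0],[0,0,0],50],
    [[0,0,0],[0,0,0],50]
  ]
}}

```text
time: 48.25
ee_pos: [0.498, -0.3222, 0.1956]
eef_rot: [0.73, 0.684, 0.0, 0.0]
ft_force: [0.3, 0.1, 0.1]
width: 0.0434
grip_force: 0.0
```

```bash
python3 - <<'E'
from h import *
goto(); check()
c=cam('top'); a=c['image']; s=cam('side')['image']
o=np.zeros((560,800,3),np.uint8)
o[:400,:400]=cv2.resize(a[140:290,265:415],(400,400),interpolation=cv2.INTER_CUBIC)
o[:320,400:]=cv2.resize(s[165:265,290:415],(400,320),interpolation=cv2.INTER_CUBIC)
o[400:560,:400]=cv2.resize(a[60:316,:],(400,160)); o[320:560,400:784]=cv2.resize(s,(384,240))
cv2.imwrite('pics/c12.png',o)
E
```

```text
at [ 0.498  -0.3222  0.1956] yaw 86.3 tilt [ 6.e-04  3.e-04 -1.e+00] w 0.0434 gf 0.0 F [0.3 0.1 0.1] t 48.25
win 0 circle [ 0.433  -0.0727] err mm [1.2 0.7] 45
win 1 circle [ 0.4848 -0.0687] err mm [-18.8   9.8] 33
win 1 circle [ 0.5019 -0.0782] err mm [-1.7  0.3] 45
win 2 circle [ 0.5746 -0.0831] err mm [-0.8  0.1] 41
win 2 circle [ 0.5519 -0.0778] err mm [-23.5   5.4] 25
tab [ 0.5064 -0.202   0.099 ]
```

View pics/c12.png

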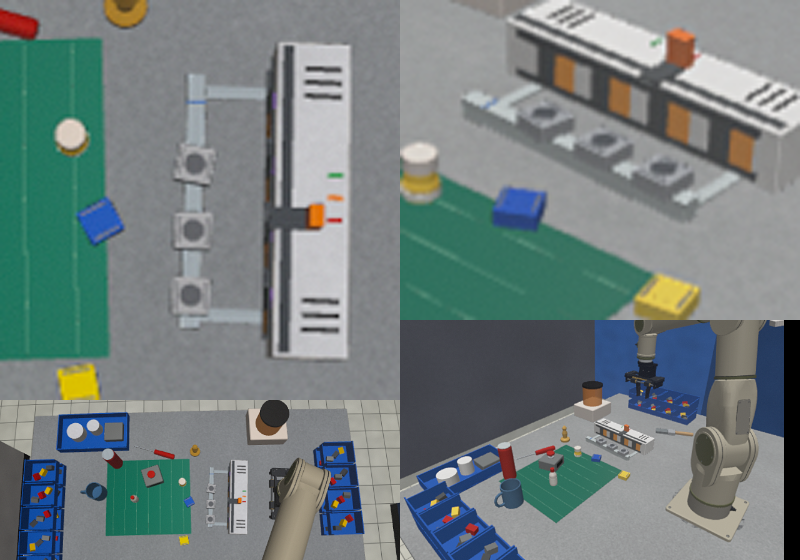

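The tab is back at closed, within a millimetre of where it started. The three blocks sit on their marks, the bystanders haven't moved, and the robot is clear.

```bash
python3 -c "
from bench import r
print(r.close_job())"
```

```text
the job is handed in; nothing more can be done
None
```

I handed the job in: only three hatch blocks were on the bench, and all three lie flat on the rail within about 2 mm of windows 0–2. The plunger was pressed to its stop once at amber and once at open, and the shutter is back at closed; the hand-in returned no verdict.

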